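# Stand up the trimming chuck and key it onto the pottery wheel

## Robot

A 7-joint arm with a two-finger parallel gripper is mounted at the origin on the work surface. World frame = base frame: x ahead of the robot, y to its left, z up, the work surface at z = 0. Lengths are in m, angles in rad, forces in N, time in s.
With the tool pointing down it reaches from about 0.425 to 0.875 m from the base axis. Payload 8.4 kg.
Tool frame: the origin (TCP) lies at the centre of the arm's flange, where the gripper is bolted on; the fingertips stand 182 mm ahead of it and the grasp point (between the pads) lies 164 mm ahead of it; x points along the fingers, z is the direction in which the jaws open and shut, and the axes are right-handed (so a half turn about x gives the same grasp; the last joint's range is limited). The gripper opens to 87 mm and grips with 3 to 60 N. Pads are 19 mm wide; open, the fingers measure 117 mm over their backs; the gripper's body (75 mm by 190 mm) begins 51 mm behind the grasp point.
Start: joints at [1.066, 0.333, 0.04, 1.465, -0.013, 1.343, -0.059], TCP at [0.257, -0.597, 0.405] pointing down, gripper open.
Joint ranges: [-2.58, 2.58], [-0.38, 2.09], [-1.3, 1.39], [0.25, 2.4], [-1.5, 4.64], [0.08, 2.09], [-2.65, 2.65]. Speed limits (rad/s): [2.22, 2.22, 2.79, 2.79, 3.14, 3.14, 3.14].

## Interface

Orientations are given as a unit quaternion [x, y, z, w].
In Python, from rig import arm gives the robot as it stands.
- The arm moves only by the tool jog_arm, never from a script. Its argument "increments" is one flat list of numbers, 5 for each row, row after row: the opening, from 0 (shut) to 1 (fully open), then the shift along the tool's x, y, z each as a share of 0.3 m, from -1 to 1, then the turn about the tool's x as a share of 90 degrees, from -1 to 1. A call has 1 to 12 rows; each row is the pose to reach, as a shift and turn from the pose measured when the call began, along the tool's axes at that moment; what a row does not reach only later rows make up. A row lasts 1/8 s, in which the tool goes at most 62.5 mm and 10.7 degrees, less where a joint would pass 70% of its speed; a pose out of reach is approached as far as the arm can. A call with a number of a shift or a turn outside -1 to 1 is refused whole. A call with a gripper value outside its range is refused whole. The fingers move at their own pace and stop on an object; "force" is the grip in N (left out, the last holds). Time passes only in rows, so rows that repeat a pose let the fingers close. It gives the time, the measured TCP pose, the force and the opening at its end, in the units of the state.
- arm.state(): the state, without advancing time (a new reading comes with each control period).
- arm.camera(name): name is "scene" or "top" or "wrist"; returns a dict with "pixels" (400x640x3 uint8, blue, green, red), "depth" (400x640 float32, m along the optical axis (not along the pixel's ray), 0 where there is no reading), "fx", "fy", "cx", "cy" (pixels), "R" (3x3) and "t" (3): a world point X has camera coordinates R X + t; the wrist camera has in their place "hand_eye" (4x4, takes a point from camera to tool coordinates, whose origin is the TCP and whose axes are the tool frame's). Camera axes: x right, y down, z forward; pixel columns grow to the right and rows downward; lengths in m; the calibration is good to about 2 mm. A picture is of the moment at which its call begins: read the wrist's pose just before it.
- arm.finish_job(): hands the job in, once; it reports no verdict.
The state is a dict: "t": time; "joint_pos": joint angles; "joint_velocities": joint speeds; "joint_efforts": joint torques, N m; "position": TCP position; "eef_rot": TCP orientation; "contact_force": force on the tool from outside, world axes, zero at the start; "moment": the same for the moment, N m; "width": opening from 0.0 (shut) to 1.0 (fully open).
Only numpy, scipy, OpenCV 4.12 (cv2) and the standard library are available. Lean on these libraries where they do the work, as an engineer would, in place of code of your own. Each camera call takes 0.05 s, during which the arm holds its last target.

## Task

The orange trimming chuck lies on its side next to the small pottery wheel. Stand it up on its foot on the bench and let go of it, then take it again so that you can turn it, set it on the wheel's flat-sided spindle and feel for the flat, turning without forcing, until it sinks fully home, and let go. Leave the bowl, the flask and the cup on its turntable where they are.

Things in the scene. Friction and masses are not known exactly. Their poses are not given: they have to be found in the camera images.
- chuck_mid (a point): Centre, half-way up on the axis, of the loose orange trimming chuck, 90 mm long, about 0.26 kg; z runs along its axis from foot to head. Foot: twelve-sided, 62 mm over flats, 14 mm thick. Waist: 44 mm across, up to 58 mm from the foot end (flaring at both ends). A white line down the outside marks the -x side. At the start it lies on its side, axis 31 mm up, the -x side on top.
- chuck_head (a point): Same axes, 27 mm from chuck_mid: middle of the chuck's round head, 62 mm in diameter, 28 mm tall (58 to 86 mm from the foot end), the place to grasp; a black rubber pad, 57 mm across, tops it up to 90 mm. Lying at the start, the head points away from the robot, within about 35 degrees of straight ahead (world +x).
- chuck_foot (a point): Same axes: centre of the chuck's foot face, the mouth of the bore. The first 14 mm of the bore are round, 24 mm in diameter; from 14 to 34 mm deep it is D-shaped: 23 mm in diameter with one flat 7 mm from the axis, on the -x side, where the white line is.
- seat (a point): Centre of the top of the wheel's aluminium collar, 46 mm across, 92 mm above the bench, on the spindle's upright axis: the chuck's foot rests here when home. z up, -x to the wheel's front. While bore and spindle are not lined up the foot stays about 18 mm above this point; once they are, to within about 10 degrees, it can go right down.
- spindle_top (a point): Top of the steel spindle, 32 mm above the seat; a 20 mm bar with one flat 5.5 mm from its axis, top edge chamfered 2 mm. The axes are the wheel's: the flat faces the wheel's front (-x) only roughly, up to 75 degrees to either side; its angle is not measured and must be felt or seen. The spindle is stiff (0.5 N m): a chuck turned lightly on its tip does not turn it.
- wheel: Table-top pottery wheel, fixed: off-white housing 260 (x) by 240 (y) mm, 75 mm high; dark panel, black speed knob and red switch on its front (-x). Origin on the bench right under the spindle. On it a light blue round tray about the spindle, 210 mm across, rim 127 mm above the bench (35 mm above the seat), free inside down to the collar.
- bowl: Bystander: green plastic bowl, 160 mm in diameter, 72 mm high, with a short handle; origin under its centre.
- flask: Bystander: white flask with a grey band below its cap, 62 mm in diameter, 190 mm tall; origin under its centre.
- turntable: Bystander: dark grey hand turntable, 140 mm in diameter, 48 mm high, with the clay cup on it; origin under its centre.
- clay_cup: Bystander: brown clay cup, 74 mm in diameter, 65 mm high, standing on the turntable; origin under its centre.
There are look-alikes about, which are no part of the job. There is more than one size of the part that bears chuck_mid; the job needs the smallest.

How it is judged:
On the way:
1. the chuck stands upright on its foot on the bench, let go (angle between chuck_mid's own z axis and vertical below 0.1 rad and height (world z) of chuck_mid between 0.038 and 0.052 m and contact force between the fingers and chuck below 0.2 N and linear speed of chuck below 0.03 m/s), for 0.2 s.
At the end, for the whole second after the job is handed in: The chuck stands at rest upright on the spindle with its foot on the collar (within 4 mm in height, 6 mm sideways, 6 degrees), let go; bowl, flask, turntable and cup are within 30 mm of where they were (z of chuck_mid in the frame of seat between 0.041 and 0.049 m and horizontal distance between chuck_mid and seat below 0.006 m and angle between chuck_mid's own z axis and vertical below 0.1 rad and linear speed of chuck below 0.02 m/s and distance of each of bowl, flask, turntable, clay_cup from where it was at the start of the episode below 0.03 m); the robot touches nothing.
It fails at once if the chuck is forced down on the wheel with more than 80 N (contact force between chuck and wheel above 80 N).
It fails at once if a bystander (bowl, flask, turntable or cup) is moved by more than 30 mm (distance of any of bowl, flask, turntable, clay_cup from where it was at the start of the episode above 0.03 m).
It also fails if it takes over 64 s, if anything falls off the work surface, if the arm or the gripper's body presses on something with over 40 N, if the wrist force passes 120 N, or if a joint passes its speed limit or range.

## Working session

There is one attempt and no reset: what is moved stays moved. The work goes in short steps, Python scripts to look and compute and a tool call to move; the robot and the scene stay as the last step left them, time stands still between calls to the robot, and variables do not carry over. Pictures are saved under pics/ and viewed, and the job is handed in when it is done.

Besides the shell and the picture viewer there is one more tool, called after ">>>" as name(argument=value, ...), one argument or row to a line, values as JSON. jog_arm: Moves the arm, as the interface text tells. Shift numbers are shares of 0.3 m and turn numbers shares of 90 degrees, none past 1 either way. Its arguments: {"type":"object","properties":{"increments":{"type":"array"},"force":{"type":"number"}},"required":["increments"]}

```bash
ls; mkdir -p pics
cat > h.py <<'E'
import numpy as np,cv2,pickle
from rig import arm
def grab(n,name):
    s=arm.state(); c=arm.camera(n); c['state']=s
    pickle.dump(c,open(f'pics/{name}.pkl','wb')); cv2.imwrite(f'pics/{name}.png',c['pixels']); return c
def load(name): return pickle.load(open(f'pics/{name}.pkl','rb'))
def cloud(c):
    d=c['depth']; v,u=np.mgrid[0:400,0:640]
    P=np.stack([(u-c['cx'])/c['fx']*d,(v-c['cy'])/c['fy']*d,d],-1)
    if 'R' in c: return (P-np.array(c['t']))@np.array(c['R'])
    from scipy.spatial.transform import Rotation as Ro
    H=np.array(c['hand_eye']); s=c['state']
    P=P@H[:3,:3].T+H[:3,3]
    return P@Ro.from_quat(s['eef_rot']).as_matrix().T+np.array(s['position'])
def crop(c,x0,y0,x1,y1,k,name):
    cv2.imwrite(f'pics/{name}.png',cv2.resize(c['pixels'][y0:y1,x0:x1],None,fx=k,fy=k,interpolation=cv2.INTER_CUBIC))
E
python3 -c "
from h import *
print(arm.state())
grab('scene','s0');grab('top','t0')"
```

```text
pics
{'t': 0.0, 'joint_pos': array([ 1.06578855,  0.33392745,  0.03987312,  1.46629654, -0.01341576,
        1.34333058, -0.05849111]), 'joint_velocities': array([ 3.22435919e-04,  8.38653090e-04,  9.90225548e-04,  3.80427971e-04,
       -3.93282269e-04, -1.89433250e-03, -6.35019612e-05]), 'joint_efforts': array([ 1.67893859e-04, -6.56357360e+01,  1.33496448e+00, -4.03796589e+01,
       -5.98620088e-02,  4.50984144e-02,  1.68162683e-04]), 'position': array([ 0.25651453, -0.59704082,  0.40383596]), 'eef_rot': array([ 0.38928863,  0.59101677, -0.38868897,  0.58997832]), 'contact_force': array([-0.34881403,  0.06728099,  0.0965092 ]), 'moment': array([ 0.00292355,  0.02051714, -0.0205339 ]), 'width': 1.0012899053052529}
```

View pics/s0.png

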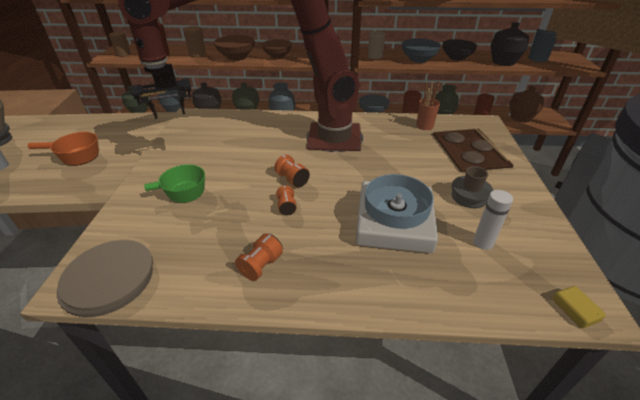

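View pics/t0.png

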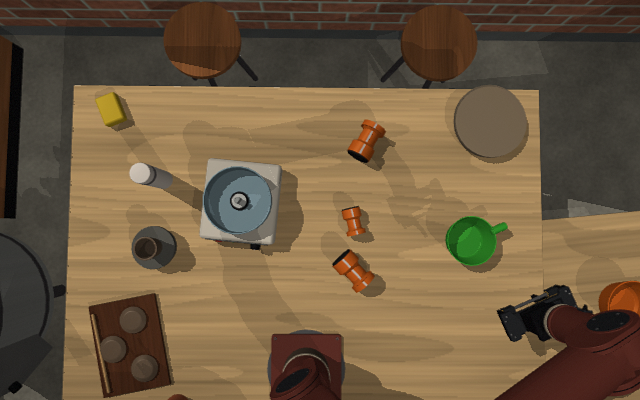

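Candidates in the top view are orange chucks at (366,140), (353,220) and (353,270), plus an orange pot at (620,300). The one at (353,220) looks smallest, so I'll check it.

```bash
python3 -c "
from h import *
c=load('t0'); crop(c,310,190,400,310,5,'t0c')
P=cloud(c)
for (u,v) in [(366,140),(353,220),(353,270),(238,201),(238,240),(470,240),(145,172),(152,248)]: print((u,v),P[v,u].round(4))
hsv=cv2.cvtColor(c['pixels'],cv2.COLOR_BGR2HSV)
for (x0,y0,x1,y1) in [(335,200,370,242),(325,245,380,300),(340,110,390,170)]:
    Q=P[y0:y1,x0:x1].reshape(-1,3); Q=Q[Q[:,2]>0.012]
    r=cv2.minAreaRect((Q[:,:2]*1000).astype(np.float32)); print(r,len(Q),Q[:,2].max())
s=load('s0'); crop(s,265,180,310,220,14,'s0c')
"
```

```text
(366, 140) [ 0.7502 -0.1913  0.0711]
(353, 220) [ 0.4912 -0.1515  0.0506]
(353, 270) [ 0.3319 -0.1497  0.0708]
(238, 201) [0.5473 0.2105 0.1177]
(238, 240) [0.4253 0.2173 0.0703]
(470, 240) [ 0.4263 -0.5518  0.0051]
(145, 172) [0.6261 0.468  0.1892]
(152, 248) [0.3977 0.4947 0.0562]
((476.82421875, -103.16900634765625), (89.45867156982422, 163.74044799804688), 14.178278923034668) 456 1.3490639683014778
((382.4508361816406, -102.26171112060547), (262.87457275390625, 81.54874420166016), 42.73503494262695) 891 1.3490639683014778
((638.0592041015625, -130.95787048339844), (81.4162368774414, 381.9806213378906), 60.83194351196289) 888 1.3490639683014778
```

View pics/t0c.png

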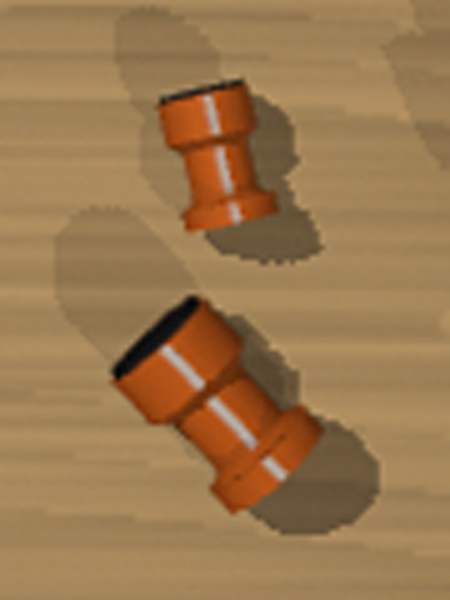

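View pics/s0c.png

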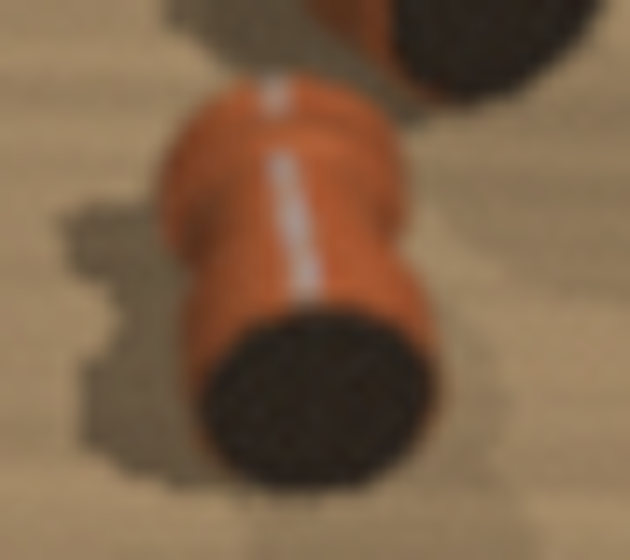

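The (353,220) chuck is the smallest, with its black pad end pointing away from the robot and the white line on top. Next I'll measure it.

```bash
python3 -c "
from h import *
from scipy.spatial.transform import Rotation as Ro
for n,b in [('t0',(335,200,370,242)),('s0',(270,182,300,216))]:
    c=load(n);P=cloud(c);x0,y0,x1,y1=b
    h=cv2.cvtColor(c['pixels'],cv2.COLOR_BGR2HSV)[y0:y1,x0:x1]
    Q=P[y0:y1,x0:x1]; m=(Q[...,2]>0.02)&(Q[...,2]<0.1)&(abs(Q[...,0]-.49)<.08)&(abs(Q[...,1]+.15)<.07); Q=Q[m]
    print(n,cv2.minAreaRect((Q[:,:2]*1000).astype(np.float32)),len(Q),Q.max(0),Q.min(0))
c=load('t0');P=cloud(c)
for uv in [(352,210),(355,232),(354,222)]: print(uv,P[uv[1],uv[0]])
# wheel: tray rim points
Q=P[160:245,195:290].reshape(-1,3); r=Q[(Q[:,2]>.118)&(Q[:,2]<.135)]; print('tray',cv2.minEnclosingCircle((r[:,:2]*1000).astype(np.float32)),len(r))
R=Ro.from_quat(c['state']['eef_rot']).as_matrix();print(R.round(3))
w=grab('wrist','w0');print(np.array(w['hand_eye']).round(3),w['fx'])
"
```

```text
t0 ((489.3892822265625, -152.8961181640625), (89.50564575195312, 61.1134147644043), 14.086816787719727) 453 [ 0.53715083 -0.11609566  0.06863276] [ 0.44195343 -0.19209144  0.02638597]
s0 ((493.34271240234375, -151.97430419921875), (96.11215209960938, 61.83232879638672), 12.846921920776367) 433 [ 0.54299733 -0.11387885  0.06672608] [ 0.44487489 -0.19280166  0.02001799]
(352, 210) [ 0.52319951 -0.14642046  0.06863276]
(355, 232) [ 0.45244713 -0.15727767  0.05823701]
(354, 222) [ 0.48473008 -0.15495959  0.04922232]
tray ((551.3351440429688, 213.27792358398438), 104.91268157958984) 383
[[-0.001  0.919  0.395]
 [ 0.001  0.395 -0.919]
 [-1.    -0.    -0.002]]
[[-0.    -0.243  0.97   0.021]
 [ 0.001 -0.97  -0.243  0.065]
 [ 1.     0.001  0.    -0.   ]
 [ 0.     0.     0.     1.   ]] 276.1165092508967
```

>>> jog_arm(
  increments=[1,0,0.25,-0.18,0.03,1,0,0.45,-0.33,0.06,1,0,0.65,-0.48,0.09,1,0,0.85,-0.63,0.109,1,0,0.95,-0.7,0.109,1,0,1,-0.75,0.109,1,0,1,-0.75,0.109],
)

```text
t: 1.02
position: [0.4458, -0.2669, 0.4045]
eef_rot: [0.436, 0.557, -0.435, 0.557]
contact_force: [-0.2, -0.2, 0.7]
width: 1.002
```

```bash
cat >> h.py <<'E'
from scipy.spatial.transform import Rotation as Ro
def to(p,head=None):
    """shares to reach TCP p (world), tool-y heading deg"""
    s=arm.state();R=Ro.from_quat(s['eef_rot']).as_matrix();d=(np.array(p)-s['position'])@R/0.3
    hy=np.degrees(np.arctan2(R[1,1],R[0,1]));t=None if head is None else -((head-hy+180)%360-180)/90
    print('t',s['t'].__round__(3),'pos',s['position'].round(4),'hy',hy.round(2),'tilt',R[2].round(3),'j',s['joint_pos'].round(2),'F',s['contact_force'].round(1),'w',round(s['width'],3));print('share',d.round(4),'turn',None if t is None else t.round(4))
E
python3 -c "
from h import *
to((.516,-.146,.295),13.5)"
```

```text
t 1.025 pos [ 0.4458 -0.2669  0.4045] hy 13.93 tilt [-1.     0.001 -0.002] j [ 0.65  0.08 -0.2   1.77  0.01  1.29 -0.89] F [-0.2 -0.2  0.7] w 1.002
share [ 0.3659  0.324  -0.334 ] turn 0.0048
```

>>> jog_arm(
  increments=[1,0.08,0.12,-0.12,0.005,1,0.2,0.24,-0.25,0.005,1,0.3,0.3,-0.31,0.005,1,0.365,0.324,-0.334,0.005,1,0.366,0.324,-0.334,0.005],
)

```text
t: 1.65
position: [0.5155, -0.1459, 0.2934]
eef_rot: [0.438, 0.557, -0.437, 0.554]
contact_force: [-0.6, -0.3, 0.4]
width: 0.998
```

```bash
python3 -c "
from h import *
c=grab('wrist','w1');to((.516,-.146,.195),13.5)
P=cloud(c);Q=P.reshape(-1,3);m=(Q[:,2]>0.02)&(Q[:,2]<0.09)&(abs(Q[:,0]-.49)<.075)&(abs(Q[:,1]+.15)<.055);Q=Q[m]
print(cv2.minAreaRect((Q[:,:2]*1000).astype(np.float32)),Q.max(0),len(Q))
"
```

```text
t 1.7 pos [ 0.5157 -0.1467  0.2946] hy 13.47 tilt [-1.    -0.001 -0.003] j [ 0.48  0.21 -0.32  1.86  0.07  1.08 -1.2 ] F [-0.2 -0.5  0.3] w 1.0
share [ 0.3319  0.0017 -0.001 ] turn -0.0003
((489.5094909667969, -152.6561737060547), (91.28131866455078, 61.949886322021484), 13.600995063781738) [ 0.54007998 -0.11319751  0.06353901] 5041
```

View pics/w1.png

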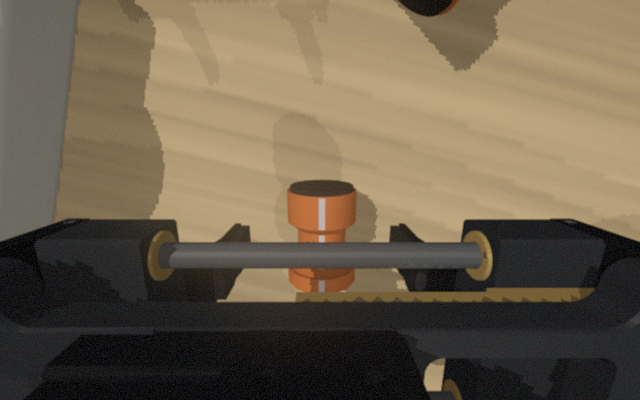

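>>> jog_arm(
  increments=[1,0.12,0.002,0,0,1,0.24,0.002,0,0,1,0.32,0.002,0,0,1,0.332,0.002,0,0,1,0.332,0.002,0,0,0,0.332,0.002,0,0,0,0.332,0.002,0,0,0,0.332,0.002,0,0,0,0.332,0.002,0,0,0,0.332,0.002,0,0],
  force=6,
)

```text
t: 2.95
position: [0.5163, -0.1464, 0.1953]
eef_rot: [0.438, 0.556, -0.437, 0.554]
contact_force: [-1.5, -0.2, 4.6]
width: 0.709
```

```bash
python3 -c "
from h import *
c=grab('wrist','w2');to((.516,-.146,.295),13.5)
"
```

```text
t 3.0 pos [ 0.5163 -0.1464  0.1953] hy 13.47 tilt [-1.    -0.    -0.002] j [ 0.46  0.34 -0.3   1.94  0.13  0.88 -1.25] F [-0.5 -0.5  4.7] w 0.711
share [-0.3323 -0.0008 -0.0022] turn -0.0004
```

View pics/w2.png

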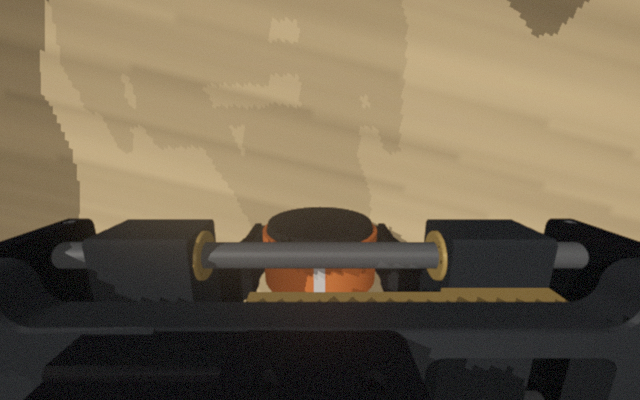

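Gripped at 62 mm. I'll lift slowly with a light grip and let the chuck swing.

>>> jog_arm(
  increments=[0,-0.02,0,0,0,0,-0.05,0,0,0,0,-0.08,0,0,0,0,-0.11,0,0,0,0,-0.14,0,0,0,0,-0.17,0,0,0,0,-0.2,0,0,0,0,-0.22,0,0,0,0,-0.22,0,0,0],
)

```text
t: 4.12
position: [0.5165, -0.1465, 0.2618]
eef_rot: [0.439, 0.556, -0.437, 0.555]
contact_force: [-0.7, -1.0, -2.3]
width: 0.711
```

```bash
python3 -c "
from h import *
c=grab('wrist','w3');to((.516,-.146,.236),13.5)
t=grab('top','t3');s=grab('scene','s3');crop(s,240,140,340,240,6,'s3c')
"
```

```text
t 4.175 pos [ 0.5164 -0.1465  0.2613] hy 13.47 tilt [-1.    -0.    -0.002] j [ 0.47  0.25 -0.31  1.89  0.09  1.01 -1.22] F [ 0.2  0.  -2.9] w 0.71
share [ 0.0845 -0.0008 -0.0016] turn -0.0004
```

View pics/w3.png

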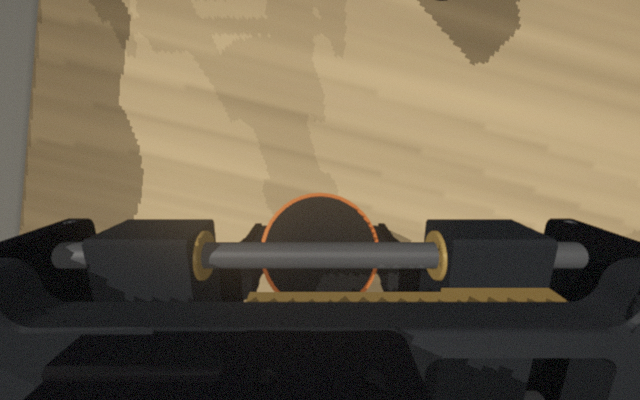

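View pics/s3c.png

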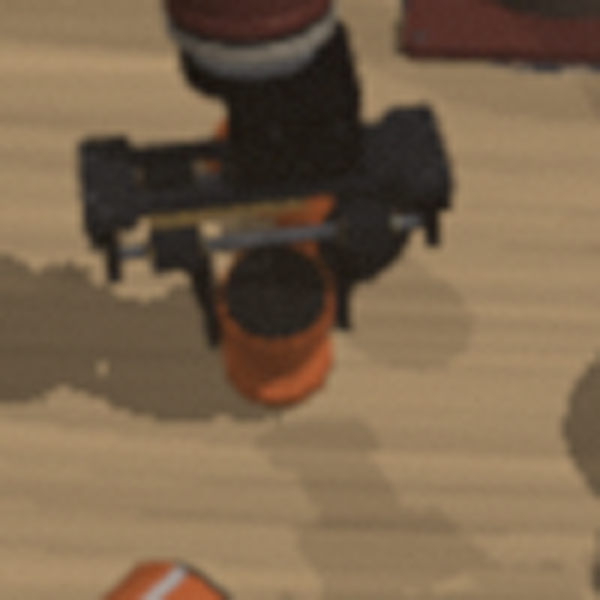

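The chuck now hangs upright (pad at (320,240) in the wrist view). I'll lower it onto the bench.

>>> jog_arm(
  increments=[0,0.02,0,0,0,0,0.04,0,0,0,0,0.06,0,0,0,0,0.075,0,0,0,0,0.084,0,0,0,0,0.088,0,0,0,0,0.088,0,0,0],
  force=4,
)

```text
t: 5.15
position: [0.5164, -0.1465, 0.2349]
eef_rot: [0.438, 0.556, -0.437, 0.555]
contact_force: [-2.1, -0.2, 3.8]
width: 0.712
```

```bash
python3 -c "
from h import *
to((.516,-.146,.236),13.5)
c=grab('wrist','w4');P=cloud(c)
for v in (200,210,220,230): print([P[v,u].round(4).tolist() for u in (300,320,340)])
"
```

```text
t 5.15 pos [ 0.5164 -0.1465  0.2349] hy 13.47 tilt [-1.    -0.    -0.002] j [ 0.47  0.28 -0.31  1.91  0.1   0.96 -1.23] F [-2.1 -0.2  3.8] w 0.712
share [-0.0036 -0.0011 -0.0019] turn -0.0004
[[0.5239, -0.128, -0.0004], [0.5275, -0.1436, -0.0013], [0.5314, -0.1592, -0.0007]]
[[0.5156, -0.1298, -0.0012], [0.5426, -0.14, 0.082], [0.5232, -0.1613, -0.001]]
[[0.5371, -0.1315, 0.0877], [0.5394, -0.1408, 0.0878], [0.5412, -0.1503, 0.0864]]
[[0.5327, -0.1326, 0.0891], [0.5347, -0.1419, 0.0884], [0.5367, -0.1514, 0.0876]]
```

View pics/w4.png

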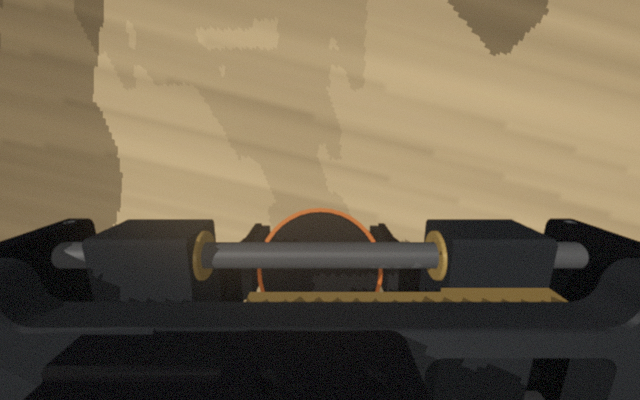

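>>> jog_arm(
  increments=[0.9,0,0,0,0,0.9,0,0,0,0,1,0,0,0,0,1,0,0,0,0,1,-0.1,0,0,0,1,-0.25,0,0,0,1,-0.45,0,0,0,1,-0.6,0,0,0,1,-0.6,0,0,0],
)

```text
t: 6.32
position: [0.5173, -0.1468, 0.4189]
eef_rot: [0.439, 0.554, -0.437, 0.557]
contact_force: [-0.1, -0.5, -0.7]
width: 1.0
```

```bash
python3 -c "
from h import *
to((.516,-.146,.236),13.5)
c=grab('wrist','w5');P=cloud(c)
Q=P.reshape(-1,3);m=(Q[:,2]>0.08)&(Q[:,2]<0.1)&(abs(Q[:,0]-.516)<.05)&(abs(Q[:,1]+.146)<.05);Q=Q[m]
print(len(Q),Q.min(0),Q.max(0),cv2.minEnclosingCircle((Q[:,:2]*1000).astype(np.float32)))
A=np.c_[Q[:,:2],np.ones(len(Q))];print(np.linalg.lstsq(A,Q[:,2],rcond=None)[0])
s=grab('top','t5');P=cloud(s);crop(s,310,170,400,250,7,'t5c')
Q=P.reshape(-1,3);m=(Q[:,2]>0.07)&(Q[:,2]<0.11)&(abs(Q[:,0]-.516)<.05)&(abs(Q[:,1]+.146)<.05);Q=Q[m];print(Q.mean(0),len(Q))
"
```

```text
t 6.325 pos [ 0.5173 -0.1468  0.4189] hy 13.47 tilt [-1.     0.006  0.001] j [ 0.49  0.11 -0.32  1.71  0.04  1.32 -1.17] F [-0.1 -0.5 -0.7] w 1.0
share [ 0.6096 -0.0071 -0.0045] turn -0.0004
1996 [ 0.46600525 -0.18259182  0.08021766] [ 0.52125828 -0.12115715  0.09144423] ((490.37359619140625, -151.98004150390625), 31.035377502441406)
[-0.02577634 -0.00336368  0.10066663]
[ 0.46879793 -0.13345107  0.08817427] 2
```

View pics/w5.png

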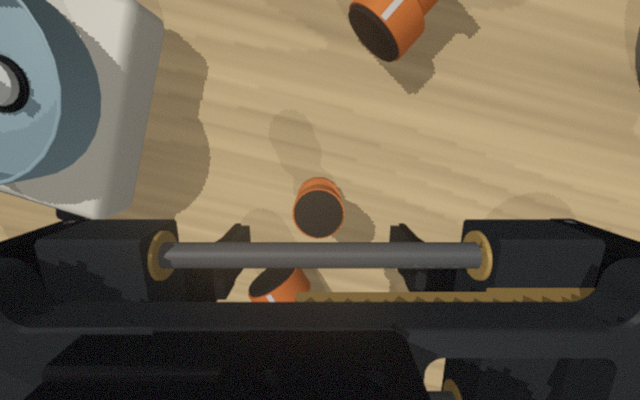

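View pics/t5c.png

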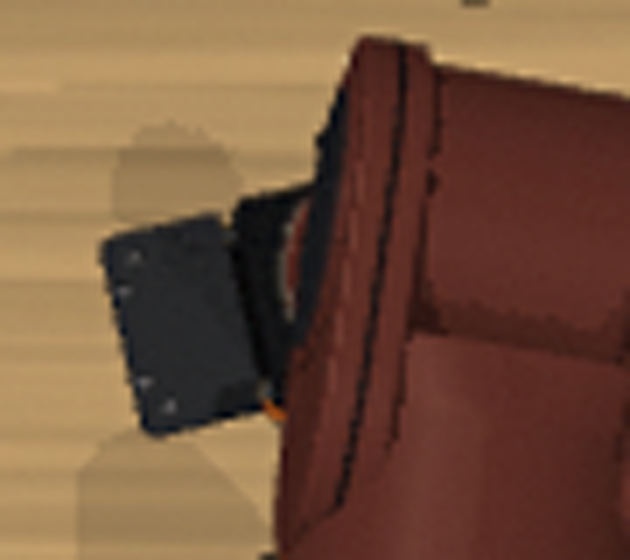

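The pad appears about 25 mm nearer the robot than expected, so I'll check it with the scene camera and a second wrist frame.

```bash
python3 -c "
from h import *
c=grab('wrist','w6');P=cloud(c);to((0.49,-.152,.236),13.5)
Q=P.reshape(-1,3);m=(Q[:,2]>0.08)&(Q[:,2]<0.1)&(abs(Q[:,0]-.49)<.05)&(abs(Q[:,1]+.146)<.05);Q=Q[m]
print(len(Q),cv2.minEnclosingCircle((Q[:,:2]*1000).astype(np.float32)))
A=np.c_[Q[:,:2],np.ones(len(Q))];print(np.linalg.lstsq(A,Q[:,2],rcond=None)[0])
s=grab('scene','s6');P=cloud(s);crop(s,240,140,340,240,6,'s6c');Q=P.reshape(-1,3)
m=(Q[:,2]>0.075)&(Q[:,2]<0.1)&(abs(Q[:,0]-.5)<.07)&(abs(Q[:,1]+.146)<.06);Q=Q[m]
print(len(Q),cv2.minAreaRect((Q[:,:2]*1000).astype(np.float32)),Q.mean(0))
"
```

```text
t 6.475 pos [ 0.5162 -0.1469  0.4138] hy 13.47 tilt [-1.    -0.001 -0.003] j [ 0.49  0.12 -0.32  1.71  0.04  1.32 -1.17] F [ 0.6  0.1 -0.6] w 0.999
share [ 0.5929 -0.0882 -0.0021] turn -0.0004
2156 ((490.11822509765625, -151.5703125), 31.19359016418457)
[-0.01832694 -0.00550032  0.09658348]
214 ((494.92144775390625, -150.6020965576172), (60.417640686035156, 57.25469207763672), 6.869274139404297) [ 0.50050504 -0.14941658  0.08791765]
```

View pics/s6c.png

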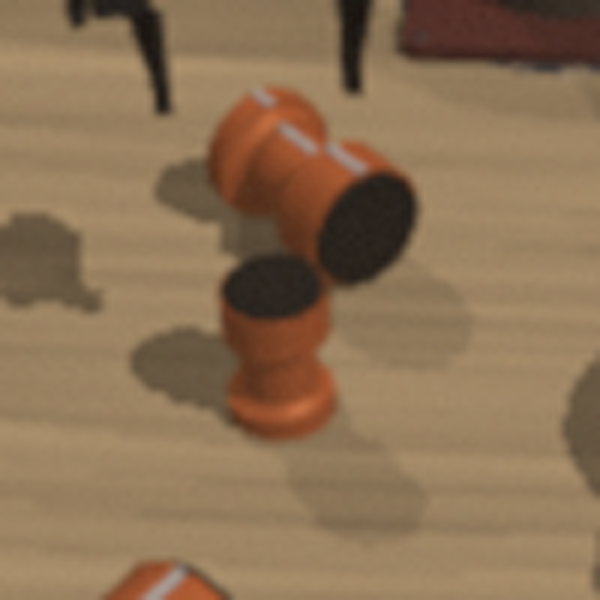

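It stands upright at about (0.490, -0.152). Before re-grasping I'll look at the spindle's flat with the wrist camera.

>>> jog_arm(
  increments=[1,0,0.02,-0.18,0,1,0,0.04,-0.38,0,1,0,0.06,-0.58,0,1,0.05,0.08,-0.78,0,1,0.12,0.12,-0.94,0,1,0.17,0.12,-1,0,1,0.18,0.12,-1,0,1,0.18,0.12,-1,0],
)

```text
t: 7.52
position: [0.4814, 0.1522, 0.3599]
eef_rot: [0.438, 0.557, -0.439, 0.553]
contact_force: [0.5, -0.1, -0.1]
width: 1.002
```

```bash
python3 -c "
from h import *
c=grab('wrist','w7');P=cloud(c);to((0.49,-.152,.236),13.5)
Q=P.reshape(-1,3)
r=Q[(Q[:,2]>.12)&(Q[:,2]<.126)&(abs(Q[:,0]-.551)<.03)&(abs(Q[:,1]-.213)<.03)];print(len(r),r.mean(0),cv2.minEnclosingCircle((r[:,:2]*1000).astype(np.float32)))
m=(P[...,2]>.119)&(P[...,2]<.128)&(abs(P[...,0]-.551)<.03)&(abs(P[...,1]-.213)<.03)
v,u=np.where(m);print(u.min(),u.max(),v.min(),v.max())
cu,cv_=int(u.mean()),int(v.mean());x0,y0=max(cu-40,0),max(cv_-30,0);crop(c,x0,y0,x0+80,y0+60,10,'w7c');print(x0,y0)
"
```

```text
t 7.575 pos [0.4816 0.152  0.3604] hy 13.36 tilt [-1.    -0.002 -0.003] j [ 0.17  0.11 -0.59  1.84  0.06  1.21 -1.78] F [ 0.8 -0.9  0.5] w 1.0
share [ 0.4121 -0.2059  0.9937] turn -0.0016
489 [0.55204333 0.21482141 0.12255951] ((551.1219482421875, 214.05409240722656), 10.020059585571289)
249 275 93 119
220 74
```

View pics/w7.png

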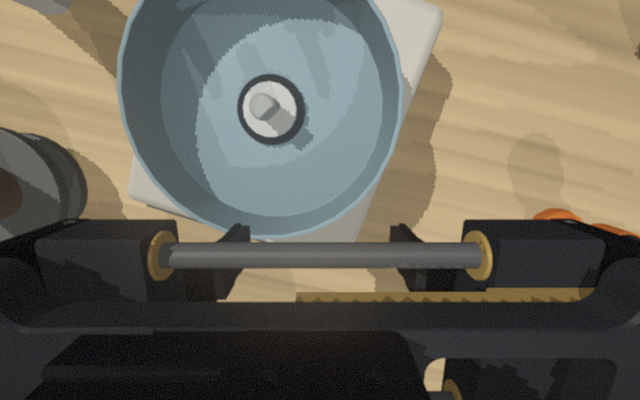

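View pics/w7c.png

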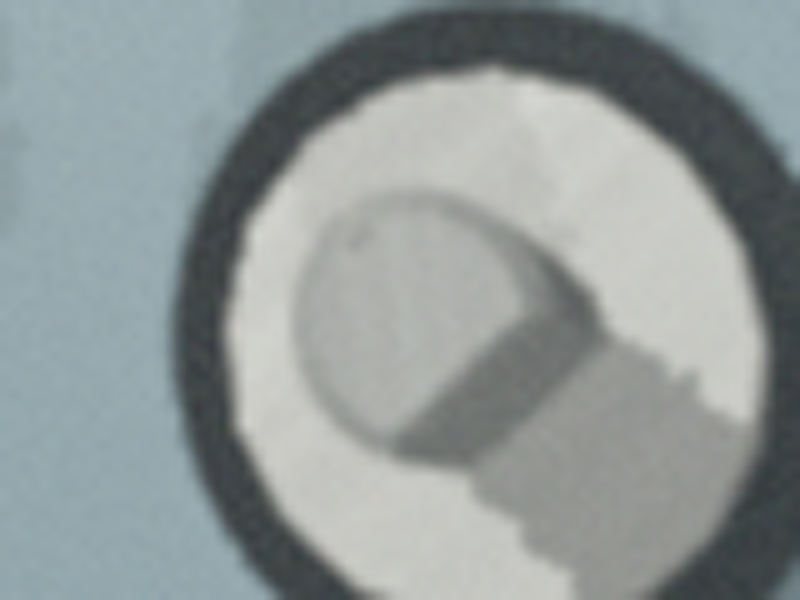

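```bash
python3 -c "
from h import *
c=load('w7');s=c['state'];R=Ro.from_quat(s['eef_rot']).as_matrix();H=np.array(c['hand_eye'])
def pix(u,v,z):
    d=R@(H[:3,:3]@np.array([(u-c['cx'])/c['fx'],(v-c['cy'])/c['fy'],1]));o=R@H[:3,3]+s['position']
    return o+d*(z-o[2])/d[2]
k=lambda x,y:(220+x/10,74+y/10)
a=pix(*k(393,435),.124);b=pix(*k(522,312),.124);cc=pix(*k(412,320),.124)
print(a,b,cc); e=b-a; n=np.array([e[1],-e[0]]);m=(a+b)[:2]/2-cc[:2]
if n@m<0:n=-n
print('normal deg',np.degrees(np.arctan2(n[1],n[0])),'edge len',np.linalg.norm(e),'off',m@n/np.linalg.norm(n))
# collar circle & chamfer top outline
for nm,pts,z in [('collar',[(228,330),(497,68),(765,330),(240,430),(330,130),(690,150)],.092),('top',[(297,320),(310,250),(400,192),(330,400),(393,437),(460,200)],.122)]:
    q=np.array([pix(*k(*p),z)[:2] for p in pts]);A=np.c_[2*q,np.ones(len(q))];x=np.linalg.lstsq(A,(q**2).sum(1),rcond=None)[0];print(nm,x[:2],np.sqrt(x[2]+x[:2]@x[:2]))
P=cloud(c)
Q=P.reshape(-1,3);r=Q[(Q[:,2]>.124)&(Q[:,2]<.13)&(np.hypot(Q[:,0]-.551,Q[:,1]-.213)>.09)&(np.hypot(Q[:,0]-.551,Q[:,1]-.213)<.112)]
A=np.c_[2*r[:,:2],np.ones(len(r))];x=np.linalg.lstsq(A,(r[:,:2]**2).sum(1),rcond=None)[0];print('rim',x[:2],np.sqrt(x[2]+x[:2]@x[:2]),len(r))
"
```

```text
[0.54285857 0.21381262 0.124     ] [0.55364148 0.20611678 0.124     ] [0.55120364 0.21391442 0.124     ]
normal deg -125.51575078916673 edge len 0.013247528695672159 off 0.004930730127284811
collar [0.55077812 0.21295128] 0.023092897387649063
top [0.55153977 0.21411814] 0.008895134134447341
rim [0.5511092  0.21391334] 0.10196531539073403 3609
```

The flat faces about -125° (234.5°) and the spindle axis is at (0.551, 0.2135). The chuck's white line should be near 193.5°, so it needs about +41°. I'll go back and grasp the head.

>>> jog_arm(
  increments=[1,0,-0.04,0.18,0,1,0,-0.08,0.38,0,1,0,-0.12,0.58,0,1,0,-0.16,0.78,0,1,0,-0.206,0.94,0,1,0,-0.206,0.994,0,1,0.1,-0.206,0.994,0,1,0.13,-0.206,0.994,0,1,0.13,-0.206,0.994,0],
)

```text
t: 8.7
position: [0.4902, -0.152, 0.3206]
eef_rot: [0.438, 0.557, -0.438, 0.553]
contact_force: [-0.3, -1.1, 1.2]
width: 1.0
```

```bash
python3 -c "
from h import *
c=grab('wrist','w8');P=cloud(c);to((0.49,-.152,.236),13.5)
Q=P.reshape(-1,3);m=(Q[:,2]>0.08)&(Q[:,2]<0.1)&(abs(Q[:,0]-.49)<.05)&(abs(Q[:,1]+.146)<.05);Q=Q[m]
print(len(Q),cv2.minEnclosingCircle((Q[:,:2]*1000).astype(np.float32)),Q[:,2].mean())
"
```

```text
t 8.75 pos [ 0.4905 -0.152   0.3213] hy 13.39 tilt [-1.    -0.002 -0.003] j [ 0.51  0.14 -0.32  1.88  0.05  1.13 -1.16] F [-0.4  0.2 -0.5] w 0.994
share [ 0.2843 -0.0009  0.0005] turn -0.0012
4218 ((490.32586669921875, -151.7928009033203), 31.104726791381836) 0.08847237625438946
```

View pics/w8.png

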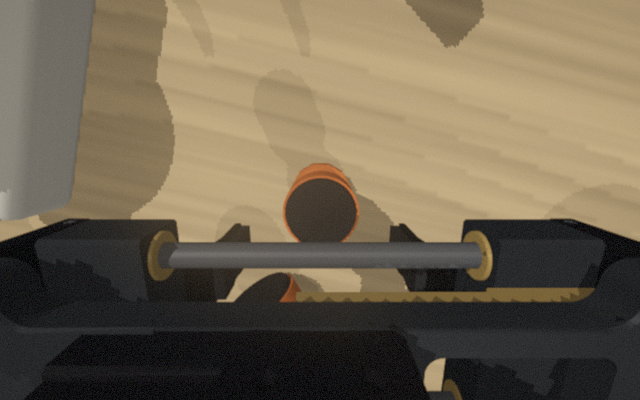

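>>> jog_arm(
  increments=[1,0.12,0,0,0,1,0.22,0,0,0,1,0.275,0,0,0,1,0.284,0,0,0,1,0.284,0,0,0,0,0.284,0,0,0,0,0.284,0,0,0,0,0.284,0,0,0,0,0.284,0,0,0,0,0.284,0,0,0],
  force=25,
)

```text
t: 10.0
position: [0.4904, -0.1519, 0.2363]
eef_rot: [0.438, 0.556, -0.438, 0.554]
contact_force: [-0.2, -1.0, 3.2]
width: 0.704
```

>>> jog_arm(
  increments=[0,-0.05,0,0,0,0,-0.15,0,0,0,0,-0.3,0,0,0,0,-0.42,0,0,0,0,-0.5,0,0,0,0,-0.53,0,0,0,0,-0.53,0,0,0],
)

```text
t: 10.88
position: [0.4906, -0.1522, 0.3954]
eef_rot: [0.438, 0.556, -0.438, 0.554]
contact_force: [0.5, 0.1, -3.3]
width: 0.711
```

```bash
python3 -c "
from h import *
c=grab('wrist','w9');P=cloud(c);to((0.551,.2135,.392),54.5)
s=grab('scene','s9');crop(s,240,120,340,220,6,'s9c')
t=grab('top','t9');crop(t,310,150,410,250,6,'t9c')
"
```

```text
t 10.925 pos [ 0.4905 -0.1522  0.3946] hy 13.38 tilt [-1.    -0.003 -0.003] j [ 0.52  0.08 -0.32  1.79  0.02  1.28 -1.14] F [ 0.6  0.4 -2.9] w 0.709
share [ 0.0111  0.4785 -1.1391] turn -0.4568
```

View pics/w9.png

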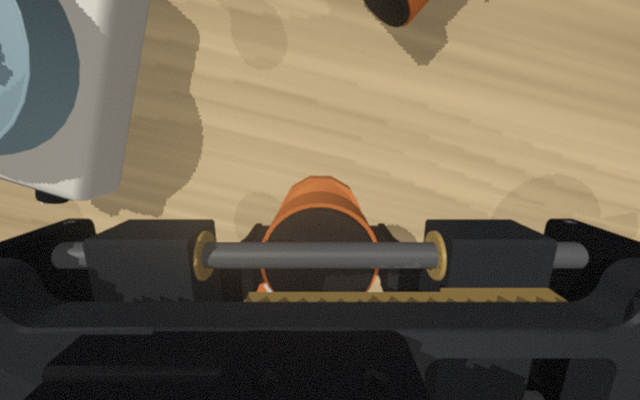

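View pics/s9c.png

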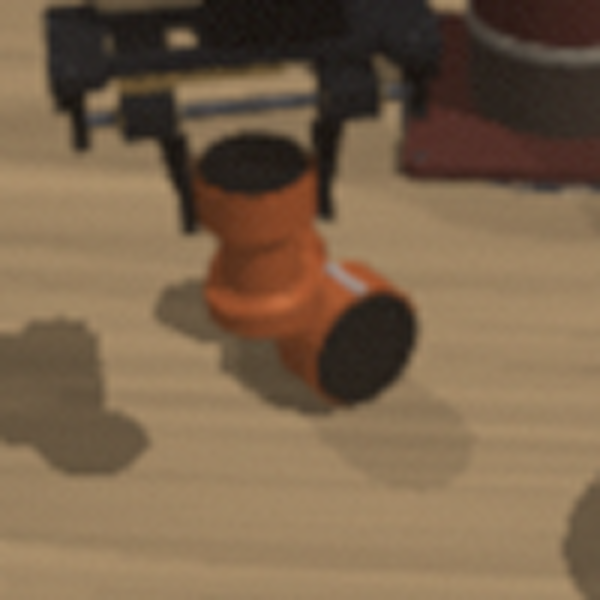

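View pics/t9c.png

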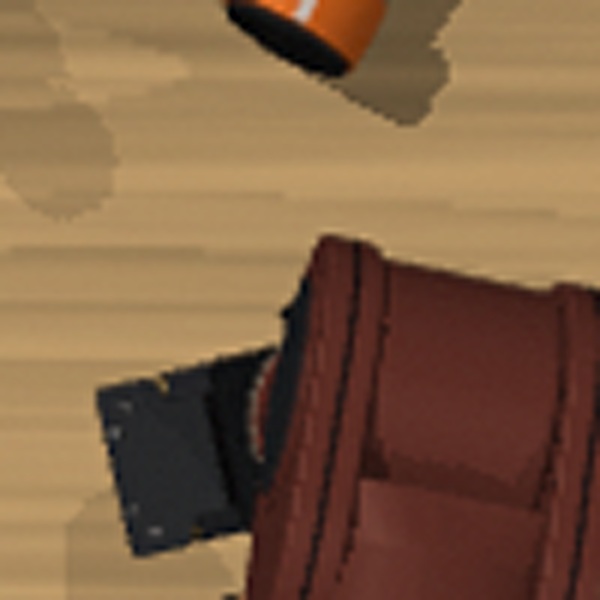

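Held upright (the foot's front edge is at v≈176, as computed). Now over the spindle.

>>> jog_arm(
  increments=[0,0,0.05,-0.12,-0.05,0,0,0.12,-0.28,-0.12,0,0,0.19,-0.44,-0.2,0,0,0.25,-0.6,-0.28,0,0,0.32,-0.76,-0.36,0,0,0.38,-0.9,-0.44,0,0,0.42,-1,-0.457,0,0,0.42,-1,-0.457],
)

```text
t: 12.02
position: [0.5429, 0.1718, 0.3936]
eef_rot: [0.215, 0.677, -0.213, 0.671]
contact_force: [0.1, 0.2, -3.5]
width: 0.704
```

```bash
python3 -c "
from h import *
to((0.551,.2135,.386),54.5)
"
```

```text
t 12.025 pos [0.5429 0.1718 0.3936] hy 54.81 tilt [-1.    -0.    -0.008] j [ 0.15  0.23 -0.62  1.65  0.13  1.3  -1.11] F [ 0.1  0.2 -3.5] w 0.704
share [ 0.0258  0.129  -0.0578] turn 0.0034
```

>>> jog_arm(
  increments=[0,0,0.06,-0.03,0,0,0.01,0.11,-0.05,0.003,0,0.026,0.129,-0.058,0.003,0,0.026,0.129,-0.058,0.003,0,0.026,0.129,-0.058,0.003],
)

```text
t: 12.65
position: [0.5511, 0.2127, 0.3858]
eef_rot: [0.216, 0.676, -0.215, 0.671]
contact_force: [1.1, -0.3, -2.5]
width: 0.705
```

```bash
python3 -c "
from h import *
to((0.551,.2135,.360),54.5)
c=grab('wrist','w10')
s=grab('scene','s10');crop(s,350,120,450,250,6,'s10c');print(arm.state()['moment'])
t=grab('top','t10');crop(t,190,150,290,250,6,'t10c')
"
```

```text
t 12.65 pos [0.5511 0.2127 0.3858] hy 54.48 tilt [-1.    -0.001 -0.008] j [ 0.08  0.29 -0.63  1.61  0.17  1.3  -1.19] F [ 1.1 -0.3 -2.5] w 0.705
share [ 0.086   0.0021 -0.0011] turn -0.0002
[-0.00289402 -0.06244581 -0.02051975]
```

View pics/w10.png

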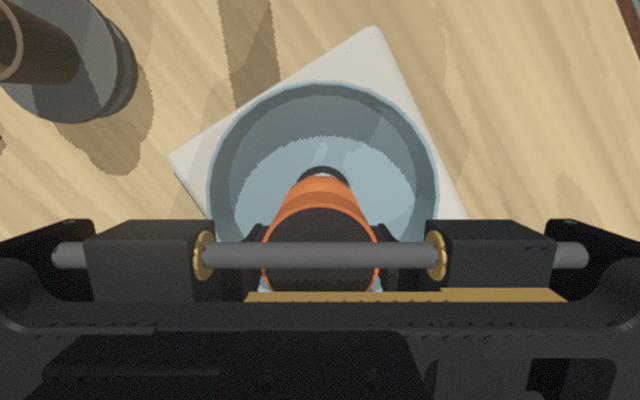

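View pics/s10c.png

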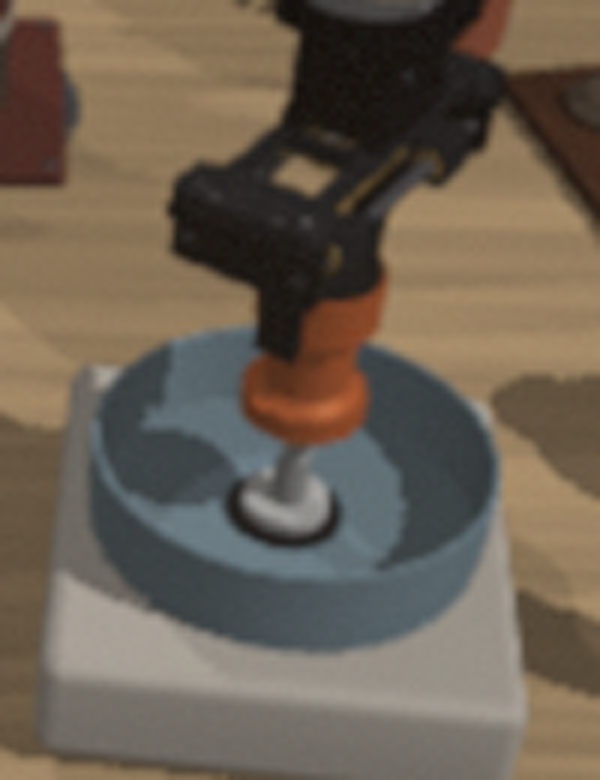

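Aligned over the spindle with the foot about 25 mm above its tip. Descending.

>>> jog_arm(
  increments=[0,0.03,0.002,-0.001,0,0,0.06,0.002,-0.001,0,0,0.085,0.002,-0.001,0,0,0.1,0.002,-0.001,0,0,0.112,0.002,-0.001,0,0,0.112,0.002,-0.001,0],
)

```text
t: 13.55
position: [0.551, 0.2136, 0.3523]
eef_rot: [0.216, 0.676, -0.215, 0.671]
contact_force: [0.9, -1.4, -3.2]
width: 0.701
```

```bash
python3 -c "
from h import *
to((0.551,.2135,.344),54.5);print(arm.state()['moment'])
"
```

```text
t 13.55 pos [0.551  0.2136 0.3523] hy 54.48 tilt [-1.    -0.    -0.007] j [ 0.07  0.31 -0.63  1.65  0.18  1.24 -1.21] F [ 0.9 -1.4 -3.2] w 0.701
share [ 0.0278 -0.0003  0.0003] turn -0.0002
[-0.21220894 -0.28612365  0.0234354 ]
```

>>> jog_arm(
  increments=[0,0.01,0,0,0,0,0.02,0,0,0,0,0.026,0,0,0,0,0.03,0,0,0],
)

```text
t: 14.05
position: [0.5511, 0.2135, 0.3433]
eef_rot: [0.216, 0.676, -0.215, 0.671]
contact_force: [1.5, -0.4, -1.8]
width: 0.709
```

```bash
python3 -c "
from h import *
to((0.551,.2135,.340),54.5);print(arm.state()['moment'])
"
```

```text
t 14.05 pos [0.5511 0.2135 0.3433] hy 54.48 tilt [-1.    -0.    -0.007] j [ 0.07  0.32 -0.62  1.66  0.19  1.22 -1.21] F [ 1.5 -0.4 -1.8] w 0.709
share [ 0.0111 -0.0003 -0.0003] turn -0.0003
[-0.2832871  -0.4605325   0.01072057]
```

>>> jog_arm(
  increments=[0,0.008,0,0,0,0,0.016,0,0,0,0,0.024,0,0,0],
)

```text
t: 14.42
position: [0.5512, 0.2134, 0.336]
eef_rot: [0.216, 0.676, -0.215, 0.671]
contact_force: [2.9, -2.0, -2.3]
width: 0.709
```

```bash
python3 -c "
from h import *
to((0.551,.2135,.328),54.5);print(arm.state()['moment'])
"
```

```text
t 14.425 pos [0.5512 0.2134 0.336 ] hy 54.46 tilt [-1.    -0.    -0.007] j [ 0.07  0.33 -0.62  1.67  0.19  1.21 -1.22] F [ 2.9 -2.  -2.3] w 0.709
share [ 0.0268 -0.0003 -0.0005] turn -0.0004
[-0.460188   -0.64297866 -0.0200624 ]
```

It's past the 18 mm stop height with little force, so the flat seems already found. A small side force of about 3.5 N remains, so I'll shift about 1 mm with it and continue.

>>> jog_arm(
  increments=[0,0,0,0.004,0,0,0.008,0,0.004,0,0,0.016,0,0.004,0,0,0.02,0,0.004,0],
)

```text
t: 14.92
position: [0.552, 0.2128, 0.3297]
eef_rot: [0.216, 0.676, -0.215, 0.671]
contact_force: [-1.0, -0.1, -2.9]
width: 0.705
```

```bash
python3 -c "
from h import *
to((0.551,.2135,.328),54.5);print(arm.state()['moment'])
s=grab('scene','s11');crop(s,350,120,450,250,6,'s11c')
"
```

```text
t 14.925 pos [0.552  0.2128 0.3297] hy 54.47 tilt [-1.    -0.    -0.007] j [ 0.07  0.33 -0.62  1.68  0.2   1.2  -1.22] F [-1.  -0.1 -2.9] w 0.705
share [ 0.0058 -0.     -0.0041] turn -0.0003
[-2.65442919e-02 -1.13645442e-02 -8.22693101e-05]
```

View pics/s11c.png

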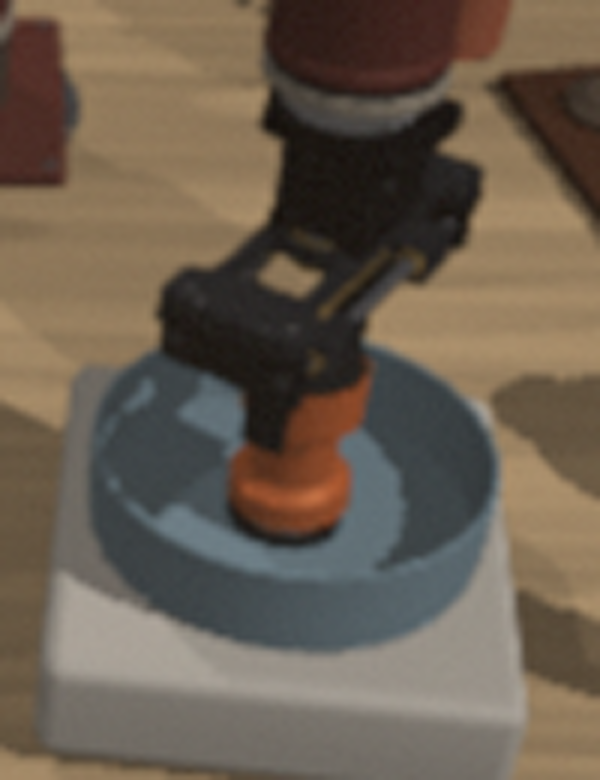

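Forces are now zero apart from the weight, and the foot is about at the collar. I'll lower the last 2 mm until contact.

>>> jog_arm(
  increments=[0,0.004,0,0,0,0,0.007,0,0,0,0,0.008,0,0,0],
)

```text
t: 15.35
position: [0.5521, 0.2131, 0.3283]
eef_rot: [0.217, 0.675, -0.215, 0.671]
contact_force: [-3.5, -1.6, 7.5]
width: 0.708
```

```bash
python3 -c "
from h import *
to((0.551,.2135,.328),54.5);print(arm.state()['moment'])
"
```

```text
t 15.35 pos [0.5521 0.2131 0.3283] hy 54.48 tilt [-1.     0.    -0.006] j [ 0.07  0.33 -0.62  1.68  0.2   1.2  -1.22] F [-3.5 -1.6  7.5] w 0.708
share [ 0.0012 -0.001  -0.0037] turn -0.0002
[-0.26549514  0.6979914  -0.00367633]
```

Contact on the collar at the expected home height. Releasing.

>>> jog_arm(
  increments=[0.8,0,0,0,0,0.9,0,0,0,0,1,0,0,0,0,1,0,0,0,0,1,-0.08,0,0,0,1,-0.2,0,0,0,1,-0.35,0,0,0,1,-0.45,0,0,0,1,-0.45,0,0,0,1,-0.45,0,0,0],
)

```text
t: 16.6
position: [0.5526, 0.2124, 0.4625]
eef_rot: [0.216, 0.676, -0.215, 0.671]
contact_force: [0.0, -0.0, -1.2]
width: 0.998
```

```bash
python3 -c "
from h import *
to((0.551,.2135,.328),54.5)
c=grab('wrist','w12');P=cloud(c)
Q=P.reshape(-1,3);m=(Q[:,2]>0.165)&(Q[:,2]<0.215)&(np.hypot(Q[:,0]-.551,Q[:,1]-.2135)<.05);Q=Q[m];print('topz',np.median(Q[:,2]))
q=Q[abs(Q[:,2]-np.median(Q[:,2]))<.008];print(cv2.minEnclosingCircle((q[:,:2]*1000).astype(np.float32)));A=np.c_[q[:,:2],np.ones(len(q))];print(np.linalg.lstsq(A,q[:,2],rcond=None)[0])
s=grab('scene','s12');P=cloud(s);crop(s,350,120,450,250,6,'s12c')
Q=P.reshape(-1,3);m=(Q[:,2]>0.165)&(Q[:,2]<0.215)&(np.hypot(Q[:,0]-.551,Q[:,1]-.2135)<.045);Q=Q[m];print('scene',np.median(Q,0))
for b,(u0,v0,u1,v1) in dict(bowl=(150,160,210,205),flask=(475,185,515,250),tt=(450,165,495,207)).items():
    print(b,np.abs(load('s0')['pixels'][v0:v1,u0:u1].astype(int)-s['pixels'][v0:v1,u0:u1]).mean())
"
```

```text
t 16.6 pos [0.5526 0.2124 0.4625] hy 54.47 tilt [-1.    -0.001 -0.007] j [ 0.08  0.25 -0.63  1.49  0.14  1.45 -1.17] F [ 0.  -0.  -1.2] w 0.998
share [ 0.4484  0.     -0.0035] turn -0.0003
topz 0.180818239606918
((550.5980224609375, 214.41461181640625), 31.081802368164062)
[-0.00770378 -0.01062103  0.18693228]
scene [0.5646815  0.21361762 0.18062699]
bowl 1.63320987654321
flask 1.4965384615384616
tt 1.4042328042328043
```

View pics/s12.png

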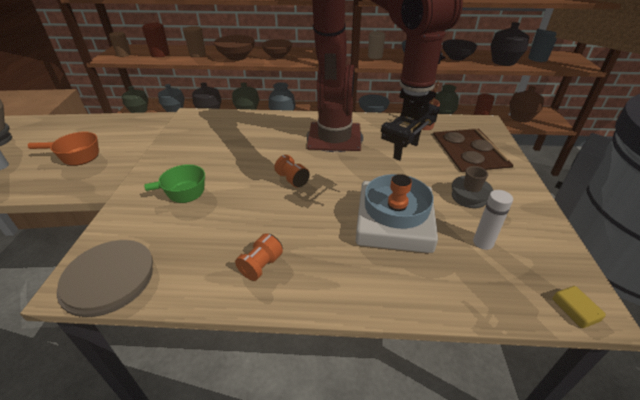

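View pics/w12.png

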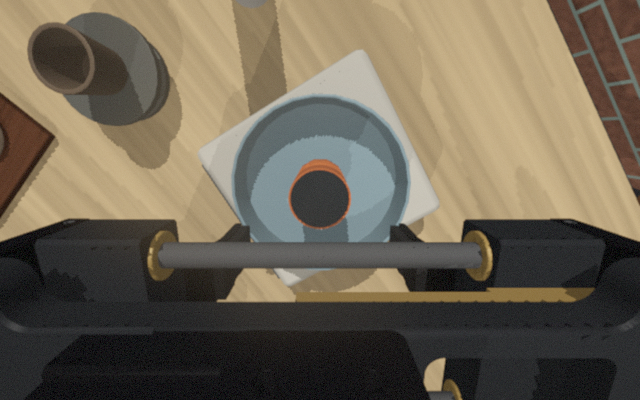

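The chuck is upright in the tray. Its top measures 0.181 m (0.182 expected), its centre is within about 1 mm of the spindle axis, and the gripper is clear. Handing in.

```bash
python3 -c "
from h import *
print(arm.finish_job())"
```

```text
the job is handed in; nothing more can be done
None
```

The smallest chuck is on the spindle, resting on the collar and let go. I handed the job in shortly after 16.6 s of the 64 s allowed; no verdict was reported.

**What I did:** I took the chuck by the head with a light grip, lifted it so it swung upright, stood it on the bench and released it. I then read the spindle's flat with the wrist camera (facing about -125°), took the head again and turned it 41° on the way over. It went down with no search turn, since the flat already lined up. A side force of about 3.5 N appeared partway down, and a shift of about 1 mm cleared it. The last reading before release was about 7.5 N upward on the tool, roughly 10 N of contact once the chuck's weight is added.

**Last checks:**
- **Seating:** the top is at 0.181 m against 0.182 m expected, the centre is about 1 mm off the axis and the tilt is under 1°.
- **Bystanders:** bowl, flask, turntable and cup look unchanged in the before and after scene images.
- **Gripper:** it is open and well clear of everything.

**What disagreed:** after the first release, the chuck stood about 26 mm nearer the robot than the grasp point. It had probably been held tilted and settled upright when let go. Two cameras then showed it upright on the bench, so I grasped it at the measured place.

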